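# Release a lyre bridge from its clamshell fixture and gauge its length

## Task

Press the red release button on the clamshell fixture so that its lid springs open to its stop, then take out the pale wooden bridge and set it down on its feet between the jaws of the bench gauge, lengthwise along the bed and in line with the jaws. Slide the steel jaw gently shut on it until the dial's needle rests in the green band, and let go so that it stays there. Leave the lid open and everything else on the bench where it stands.

Things in the scene. Friction and masses are not known exactly. Their poses are not given: they have to be found in the camera images.
- fixture: Grey clamshell fixture screwed to the bench; origin under its centre, x from button side to hinge side. Base 135 (x) by 134 by 22 mm high with a black rubber bed on top; a 50 mm wide step of the same height carries the button and ends at x = -130 mm. The lid is a hollow shell 110 by 110 by 42 mm, aluminium walls, clear top; shut, it covers the bridge, its top 64 mm over the bench.
- lid (a joint): Angle of the lid about its hinge (along the fixture's y, at x = 58, z = 22 mm); 0 shut, 1.9 its open stop. A spring always pushes it open; the release's hook holds it shut. Freed, it swings up in about a second, its front edge rising 40 mm from the button's axis, and stands open behind the bed by itself, some 130 mm high.
- release (a joint): Travel of the red push button, in m, pressed straight down: 0 up, 0.008 the bottom. It draws back a small dark hook that catches the lid's front edge; the lid comes free at about 0.005. Pressing takes 1 N at first, about 4 N at the bottom; it springs back when let go.
- release_top (a point): Centre of the top of the round red button, 26 mm in diameter; 102 mm from the fixture's centre on its -x side, 42 mm over the bench. Two low steel cheeks, tops 34 mm over the bench, lie 20 mm either side of it (in y). Axes as the fixture's.
- bridge: Pale maple lyre bridge, 64 mm long (its y), 16 mm thick (its x), 28 mm high, about 50 g, a thin dark strip on top; origin at the centre of its underside, z up. Flat parallel sides; two feet 18 mm long, 10 mm high at its ends; the top 8 mm is only 44 mm long. It stands on the fixture's bed under the lid, near the centre, within 0.3 rad of the fixture's y.
- gauge: Bench length gauge screwed to the bench, origin at its underside, slides along its y. Base plate 90 (x) by 245 (y) by 12 mm; aluminium bed 34 mm wide, top at z = 30 mm, y = -109 to 61 mm. Steel jaw on the -y side; sprung brass anvil on the +y side, its resting face at y = 40 mm; beyond it a blue housing 72 mm square, 54 mm high, white dial face up at y = 99 mm.
- bed (a point): Point on top of the gauge's bed, on its centre line, at the gauge's y = 6 mm. A bridge just touching the resting anvil has its centre 2 mm from here on the anvil's side. Axes as the gauge's.
- jaw (a joint): Travel of the steel jaw in m, growing as it closes towards the anvil (gauge's +y). At 0 its face stands 95 mm from the resting anvil, at its end, 0.055, 40 mm. It may start anywhere from wide open to too narrow for the bridge (then open it first); it slides both ways against 7 N of friction and stays where it is left.
- jaw_grip (a point): Point in the steel jaw, 60 mm over the bench: an upright block, sprung to give 3 mm sideways, 24 mm wide (gauge's x), 14 mm thick (y), from the bed to 75 mm over the bench, its sides free for fingers. Its face towards the anvil is 7 mm from this point. A dark saddle 52 mm wide lies under it, top at 26 mm. Axes as the gauge's.
- anvil: Brass anvil, a block 24 mm wide and 12 mm thick, rising to 65 mm over the bench; origin at the foot of its face towards the jaw, on the bed's top. It is sprung: it gives towards +y by up to 12 mm, at 0.6 N per mm, when the bridge is pressed against it.
- needle (a joint): Angle of the red needle on the dial: 0.1 rad for each mm the anvil is pressed back, clockwise from above. At rest 0, pointing to the gauge's -x. The green band runs from 0.4 to 0.9 (anvil 4 to 9 mm back, about 2.7 to 5.7 N), the red from there to the stop at 1.2.
- glue: Bystander: white glue bottle, 54 mm in diameter, 165 mm tall, standing between fixture and gauge; origin under its centre.
- screwdriver: Bystander: yellow screwdriver, 190 mm long, lying along the near side of the gauge.
- tin: Bystander: amber glass jar with a steel lid, 60 mm in diameter, 82 mm tall, close behind the gauge's jaw; origin under its centre.
- sander: Bystander: cork sanding block 60 by 44 by 26 mm, lying beside the fixture's button on its +y side; origin under its centre.
- finished: Bystander: a dark, finished bridge of the same shape as the pale one, standing at the far side of the bench; origin under its centre. Not the one to gauge.
- mug: Bystander: white mug, 80 mm in diameter, 95 mm tall, at the far side of the bench; origin under its centre.
- beam: Bystander: dark wooden beam, 200 by 70 by 60 mm, lying at the left of the bench; origin under its centre.

How it is judged:
On the way, in this order (a step that is already met when the one before it is completed fails the run):
1. the release button is pressed (value of joint release above 0.0035 m).
2. the lid has sprung open to its stop (value of joint lid above 1.8 rad), for 0.1 s.
3. the bridge stands on its feet on the gauge's bed between the jaws, along the bed, let go (x of bridge in the frame of bed between -0.008 and 0.008 m and y of bridge in the frame of bed between -0.022 and 0.016 m and z of bridge in the frame of bed between -0.003 and 0.003 m and angle between the y axis of bridge and the y axis of gauge, either way round below 0.12 rad and angle between bridge's own z axis and vertical below 0.1 rad and contact force between each of the fingers, the arm and bridge below 0.05 N), for 0.2 s.
At the end, for the whole second after the job is handed in: The lid stands at its open stop (over 1.8 rad); the bridge stands upright (within 0.1 rad) on the gauge's bed, along it within 0.12 rad and within 8 mm of its centre line, untouched and at rest, nipped between jaw and anvil with the needle between 0.4 and 0.9 rad (green) (all of step 3 and value of joint needle between 0.4 and 0.9 rad and value of joint lid above 1.8 rad and linear speed of bridge below 0.01 m/s).
It fails at once if the bridge is squeezed hard: more than 20 N on the anvil (contact force between anvil and bridge above 20 N).
It fails at once if a bystander (glue bottle, screwdriver, jar, sanding block, dark bridge, mug or beam) is shifted by more than 20 mm (distance of any of glue, screwdriver, tin, sander, finished, mug, beam from where it was at the start of the episode above 0.02 m).
It also fails if it takes over 72 s, if anything falls off the work surface, if the arm or the gripper's body presses on something with over 40 N, if the wrist force passes 120 N, or if a joint passes its speed limit or range.

## Robot

A 7-joint arm with a two-finger parallel gripper is mounted at the origin on the work surface. World frame = base frame: x ahead of the robot, y to its left, z up, the work surface at z = 0. Lengths are in m, angles in rad, forces in N, time in s.
With the tool pointing down it reaches from about 0.425 to 0.925 m from the base axis. Payload 6.8 kg.
Tool frame: the origin (TCP) lies between the finger pads; the fingertips stand 22 mm ahead of it and the grasp point (between the pads) lies 3 mm ahead of it; z points along the fingers, y is the direction in which the jaws open and shut (so a half turn about z gives the same grasp; the last joint's range is limited). The gripper opens to 85 mm and grips with 20 to 120 N. Pads are 22 mm wide; open, the fingers measure 114 mm over their backs; the gripper's body (76 mm by 85 mm) begins 54 mm behind the grasp point. The pads swing forward as they close: fully open they stand 13 mm farther back than shut.
Start: joints at [1.117, 0.477, 0.022, 1.555, -0.011, 1.109, -0.083], TCP at [0.229, -0.635, 0.253] pointing down, gripper open.
Joint ranges: [-2.96, 2.96], [-0.34, 2.1], [-1.41, 1.46], [0.24, 2.44], [-1.37, 4.51], [0.17, 1.92], [-2.96, 2.96]. Speed limits (rad/s): [2.39, 2.39, 3.14, 3.14, 3.14, 3.14, 3.14].

## Interface

Orientations are given as a unit quaternion [w, x, y, z].
In Python, from station import bot gives the robot as it stands. The module is installed in compiled form; this text tells all that it offers.
- The arm moves only by the tool drive_tool, never from a script. Its argument "series" is one flat list of numbers, 7 for each row, row after row: the opening, from -1 (shut) to 1 (fully open), then the shift along the tool's x, y, z in mm, then the turn, a rotation vector about the tool's x, y, z in rad. In form: [jaw, x, y, z, wx, wy, wz, jaw, x, y, z, wx, wy, wz, ...]. A call has 1 to 12 rows; each row shifts and turns the commanded pose from where the row before left it, along the tool's axes as they then stand; what a row does not reach is not made up. A row lasts 1/8 s, in which the tool goes at most 62.5 mm and 10.7 degrees, less where a joint would pass 70% of its speed; a pose out of reach is approached as far as the arm can. A call with a gripper value outside its range is refused whole. The fingers move at their own pace and stop on an object; "force" is the grip in N (left out, the last holds). Time passes only in rows, so rows that do not move let the fingers close. It gives the time, the measured TCP pose, the force and the opening at its end, in the units of the state.
- bot.get_obs(): the state, without advancing time (a new reading comes with each control period).
- bot.read_camera(name): name is "side" or "top" or "wrist"; returns a dict with "pixels" (420x560x3 uint8, blue, green, red), "camera_matrix" (3x3 intrinsics, pixels), "rvec" (rotation vector, rad) and "tvec" (3), from world to camera coordinates, as OpenCV has them. Camera axes: x right, y down, z forward; pixel columns grow to the right and rows downward; lengths in m; the calibration is good to about 2 mm. A picture is of the moment at which its call begins. There is no depth.
- bot.hand_in(): hands the job in, once; it reports no verdict.
The state is a dict: "t": time; "q": joint angles; "joint_vel": joint speeds; "joint_torque": joint torques, N m; "eef_pos": TCP position; "tool_rot": TCP orientation; "contact_force": force on the tool from outside, world axes, zero at the start; "torque": the same for the moment, N m; "gripper_width": opening from 0.0 (shut) to 1.0 (fully open).
Only numpy, scipy, OpenCV 4.12 (cv2) and the standard library are available. Lean on these libraries where they do the work, as an engineer would, in place of code of your own. Each camera call takes 0.05 s, during which the arm holds its last target. There are 200 camera calls.

## Working session

There is one attempt and no reset: what is moved stays moved. The work goes in short steps, Python scripts to look and compute and a tool call to move; the robot and the scene stay as the last step left them, time stands still between calls to the robot, and variables do not carry over. Pictures are saved under pics/ and viewed, about 8 in all and at most 12, crops included, and the job is handed in when it is done.

Besides the shell and the picture viewer there is one more tool, called after "Request:" as name(argument=value, ...), one argument or row to a line, values as JSON. drive_tool: Moves the arm, as the interface text tells. Its arguments: {"type":"object","properties":{"series":{"type":"array"},"force":{"type":"number"}},"required":["series"]}

```bash
mkdir -p pics; cat > h.py <<'E'
import numpy as np, cv2
from station import bot
from scipy.spatial.transform import Rotation as R
def cam(n):
    d=bot.read_camera(n); d['R']=cv2.Rodrigues(np.array(d['rvec'],float))[0]; d['t']=np.array(d['tvec'],float).ravel(); d['K']=np.array(d['camera_matrix'],float); d['pixels']=np.array(d['pixels']); return d
def ray(d,u,v,z):
    c=-d['R'].T@d['t']; r=d['R'].T@np.linalg.solve(d['K'],[u,v,1]); return c+r*(z-c[2])/r[2]
def proj(d,p):
    q=d['K']@(d['R']@np.array(p,float)+d['t']); return q[:2]/q[2]
def st():
    o=bot.get_obs(); print('t',o['t'],'p',np.round(o['eef_pos'],4),'q',np.round(o['tool_rot'],4),'F',np.round(o['contact_force'],1),'g',o['gripper_width'],'j',np.round(o['q'],2)); return o
E
python3 - <<'E'
from h import *
o=st(); print(R.from_quat(o['tool_rot'],scalar_first=True).as_matrix().round(3))
for n in('top','side'):
    d=cam(n); cv2.imwrite(f'pics/{n}0.png',d['pixels']); print(n,-d['R'].T@d['t'],d['K'].round(1).tolist(), d['R'].round(3).tolist())
E
```

```text
t 0.0 p [ 0.2286 -0.6345  0.2523] q [-9.000e-04  9.851e-01  1.720e-01 -2.000e-04] F [-0.7 -0.3 -0.2] g 1.0023170938366566 j [ 1.12  0.48  0.02  1.56 -0.01  1.11 -0.08]
[[ 0.941  0.339 -0.001]
 [ 0.339 -0.941  0.002]
 [-0.    -0.002 -1.   ]]
top [0.5101155  0.11410341 1.20004441] [[459.7, 0.0, 281.3], [0.0, 459.7, 204.7], [0.0, 0.0, 1.0]] [[0.005, -1.0, -0.018], [-0.995, -0.003, -0.098], [0.098, 0.019, -0.995]]
side [ 0.2701249  -0.50711777  0.86634521] [[429.1, 0.0, 281.7], [0.0, 429.1, 212.6], [0.0, 0.0, 1.0]] [[0.892, -0.452, 0.019], [-0.324, -0.668, -0.67], [0.315, 0.591, -0.742]]
```

View pics/top0.png

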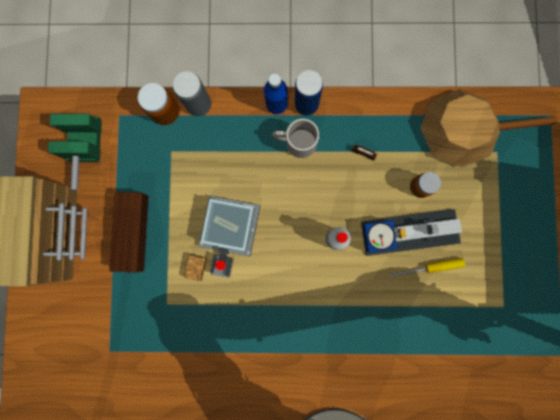

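View pics/side0.png

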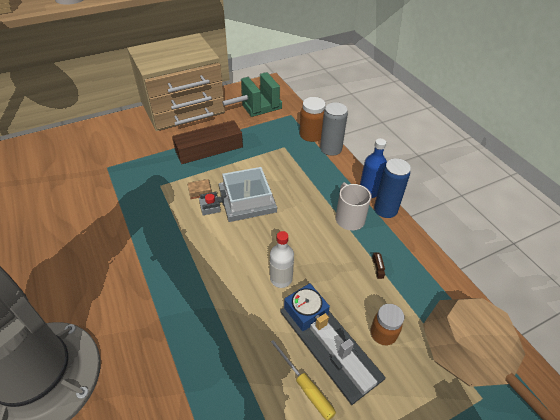

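```bash
python3 - <<'E'
from h import *
d=cam('top');s=cam('side')
def comps(d,m,mn=15):
    n,l,stt,c=cv2.connectedComponentsWithStats(m.astype(np.uint8)); return [(c[i].round(1).tolist(),int(stt[i,4])) for i in range(1,n) if stt[i,4]>=mn]
for n,c in(('top',d),('side',s)):
    h=cv2.cvtColor(c['pixels'],cv2.COLOR_BGR2HSV)
    red=((h[...,0]<6)|(h[...,0]>174))&(h[...,1]>190)&(h[...,2]>120)
    blue=(h[...,0]>100)&(h[...,0]<130)&(h[...,1]>120)&(h[...,2]>60)
    print(n,'red',[(x,ray(c,*x[0],.042).round(4)) for x in comps(c,red)])
    print('blue',comps(c,blue,40))
a=cv2.resize(d['pixels'][185:285,180:270],None,fx=5,fy=5,interpolation=cv2.INTER_CUBIC)
b=cv2.resize(d['pixels'][195:285,350:480],None,fx=6,fy=6,interpolation=cv2.INTER_CUBIC)
e=cv2.resize(s['pixels'][275:405,270:395],None,fx=4,fy=4,interpolation=cv2.INTER_CUBIC)
cv2.imwrite('pics/gauge.png',b)
cv2.imwrite('pics/fix.png',a)
E
```

```text
top red [(([341.5, 236.9], 75), array([ 0.5435, -0.0156,  0.042 ])), (([220.0, 264.6], 74), array([0.4729, 0.2887, 0.042 ]))]
blue [([276.9, 96.3], 461), ([314.9, 99.6], 75), ([375.7, 233.2], 223), ([392.2, 246.2], 65)]
side red [(([209.3, 198.1], 47), array([0.4703, 0.2799, 0.042 ])), (([282.2, 238.0], 63), array([0.5832, 0.074 , 0.042 ]))]
blue [([383.3, 184.3], 1754), ([308.5, 287.3], 52), ([303.3, 312.9], 522)]
```

View pics/gauge.png

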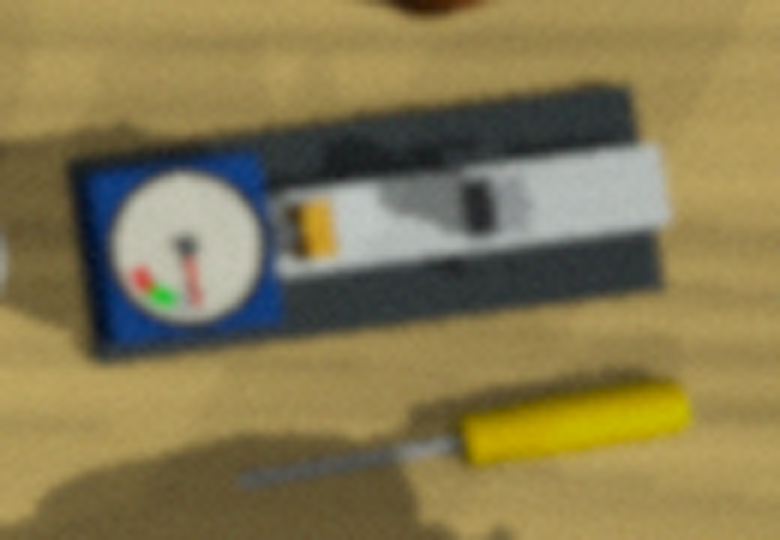

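View pics/fix.png

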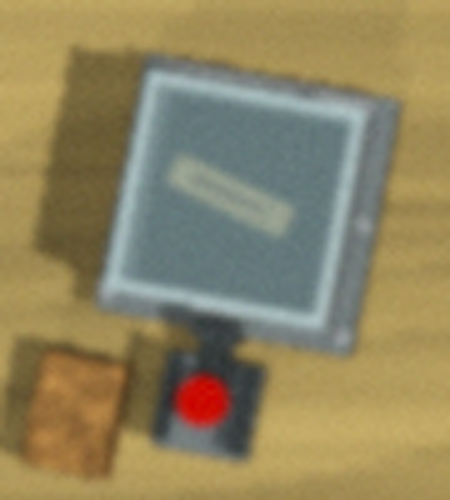

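```bash
python3 - <<'E'
from h import *
d=cam('top')
def z6(x,y,z): return ray(d,(x+.5)/6-.5+350,(y+.5)/6-.5+195,z)
def z5(x,y,z): return ray(d,(x+.5)/5-.5+180,(y+.5)/5-.5+185,z)
c=[z6(*p,.012) for p in((75,160),(630,88),(662,288),(97,357))]
print('plate',np.round(c,4)[:,:2].tolist(),'ctr',np.mean(c,0)[:2])
ax=(c[0]+c[3]-c[1]-c[2]);ax/=np.linalg.norm(ax);yaw=np.arctan2(-ax[0],ax[1]);print('yaw plate',yaw, 'len',np.linalg.norm(c[0]-c[1]),np.linalg.norm(c[1]-c[2]))
dial=z6(187,246,.054);anv=z6(335,230,.065)
bed=[z6(*p,.03) for p in((275,188),(665,146),(672,222),(285,278))]
b1=(bed[1]+bed[2])/2;b0=(bed[0]+bed[3])/2;ab=(b0-b1);print('bed yaw',np.arctan2(-ab[0],ab[1]),'end',b1[:2])
print('dial',dial[:2],'anvil face top',anv[:2]);print('yaw dial-bedend',np.arctan2(-(dial-b1)[0],(dial-b1)[1]),'dist (208)',np.linalg.norm((dial-b1)[:2]))
for n,p in(('jaw face top',z6(497,208,.075)),('jaw face bot',z6(463,210,.03)),('jaw back top',z6(530,203,.075))): print(n,p[:2],'dist from anvil',np.linalg.norm((p-anv)[:2]))
l=np.array([z5(*p,.064) for p in((152,72),(372,106),(327,330),(108,290))]);print('lid ctr',l.mean(0),'yaw',np.arctan2(*((l[0]+l[1]-l[2]-l[3])[1::-1])),np.linalg.norm(l[0]-l[1]),np.linalg.norm(l[1]-l[2]))
bb=[z5(*p,.05) for p in((165,160),(185,150),(298,205),(285,240))];print('bridge',z5(231,195,.05))
bt=z5(203,401,.042);print('button',bt,'dir lid-button',np.arctan2(*((l.mean(0)-bt)[1::-1])),np.linalg.norm((l.mean(0)-bt)[:2]))
E
```

```text
plate [[0.5849, -0.0723], [0.6168, -0.3103], [0.5312, -0.3211], [0.5007, -0.0806]] ctr [ 0.55842826 -0.19604997]
yaw plate 0.12962504634446773 len 0.2401293680586739 0.08624635992562585
bed yaw 0.12976977813581192 end [ 0.57464698 -0.31865438]
dial [ 0.54687474 -0.11136848] anvil face top [ 0.55332316 -0.16961942]
yaw dial-bedend 0.1331872188720559 dist (208) 0.2091380877529348
jaw face top [ 0.56213281 -0.23266001] dist from anvil 0.06365317463100997
jaw face bot [ 0.56331083 -0.23225628] dist from anvil 0.06342815358701004
jaw back top [ 0.56421438 -0.24601207] dist from anvil 0.07716512328765573
lid ctr [0.57256225 0.26844166 0.064     ] yaw -0.1830307334056592 0.11130112829896828 0.11288094494392463
bridge [0.57530591 0.27473716 0.05      ]
button [0.47240538 0.28817388 0.042     ] dir lid-button -0.19452197848172811 0.10208212892394244
```

Request:
drive_tool(
  series=[-1,38,-25,0,0,0,0,-1,38,-25,0,0,0,0,-1,38,-25,0,0,0,0,-1,38,-25,0,0,0,0,-1,38,-25,0,0,0,0,-1,38,-25,0,0,0,0,-1,38,-25,0,0,0,0,-1,38,-25,0,0,0,0,-1,38,-25,0,0,0,0,-1,38,-25,0,0,0,0,-1,38,-25,0,0,0,0,-1,38,-25,0,0,0,0],
)

```text
t: 1.75
eef_pos: [0.5568, -0.1971, 0.2534]
tool_rot: [0.0, 0.985, 0.172, 0.0]
contact_force: [-0.4, -0.7, -0.5]
gripper_width: 0.003
```

Request:
drive_tool(
  series=[-1,0,0,0,0,0,-0.17,-1,0,0,0,0,0,-0.17,-1,0,0,0,0,0,-0.17,-1,0,0,0,0,0,-0.17,-1,0,0,0,0,0,-0.17,-1,0,0,0,0,0,-0.17,-1,0,0,0,0,0,-0.17,-1,0,0,0,0,0,-0.17,-1,0,0,0,0,0,0,-1,0,0,0,0,0,0],
)

```text
t: 3.0
eef_pos: [0.5561, -0.1984, 0.2532]
tool_rot: [-0.0, 0.659, 0.752, -0.0]
contact_force: [0.0, 0.8, -0.3]
gripper_width: 0.002
```

```bash
cat >> h.py <<'E'
GO=np.array([.5601,-.2100]);GY=.131
def g2w(x,y): return GO+R.from_euler('z',GY).as_matrix()[:2,:2]@[x,y]
def w2g(p): return R.from_euler('z',-GY).as_matrix()[:2,:2]@(np.array(p)[:2]-GO)
def plan(p,yaw):
    "remaining shift in present tool axes (mm) and the rotvec (rad) to pose: tool down, tool x at yaw"
    o=st(); r=R.from_quat(o['tool_rot'],scalar_first=True)
    want=R.from_euler('z',yaw)*R.from_euler('x',np.pi)
    print('shift',(r.inv().apply(np.array(p)-o['eef_pos'])*1000).round(1),'rot',(r.inv()*want).as_rotvec().round(3),'shift in wanted axes',(want.inv().apply(np.array(p)-o['eef_pos'])*1000).round(1))
E
python3 -c "
from h import *
plan([*g2w(0,.010),.070],GY+np.pi/2)
d=cam('top');print('tin',ray(d,428,182,.082),w2g(ray(d,428,182,.082)))"
```

```text
t 3.0 p [ 0.5561 -0.1984  0.2532] q [-1.000e-04  6.591e-01  7.520e-01 -0.000e+00] F [ 0.   0.8 -0.3] g 0.001932857042117739 j [ 0.58  0.37 -0.44  1.74  0.18  1.07  0.21]
shift [ -2.1   2.5 183.2] rot [-0.    -0.     0.001] shift in wanted axes [ -2.1   2.5 183.2]
tin [ 0.67710108 -0.22290473  0.082     ] [ 0.1143129 -0.0280775]
```

Request:
drive_tool(
  series=[-1,-2,2.5,40,0,0,0,-1,0,0,40,0,0,0,-1,0,0,40,0,0,0,-1,0,0,30,0,0,0,-1,0,0,20,0,0,0,-1,0,0,13,0,0,0,-1,0,0,0,0,0,0],
)

```text
t: 3.92
eef_pos: [0.5588, -0.1998, 0.0699]
tool_rot: [-0.0, 0.658, 0.753, -0.0]
contact_force: [0.0, 0.2, 0.0]
gripper_width: 0.0
```

Request:
drive_tool(
  series=[-1,-6,0,0,0,0,0,-1,-5,0,0,0,0,0,-1,-4,0,0,0,0,0,-1,-4,0,0,0,0,0,-1,-4,0,0,0,0,0,-1,-4,0,0,0,0,0,-1,-4,0,0,0,0,0,-1,-4,0,0,0,0,0,-1,-4,0,0,0,0,0,-1,-4,0,0,0,0,0,-1,-4,0,0,0,0,0,-1,0,0,0,0,0,0],
)

```text
t: 5.42
eef_pos: [0.5653, -0.2443, 0.0704]
tool_rot: [-0.001, 0.657, 0.754, 0.001]
contact_force: [-1.1, 4.8, 3.4]
gripper_width: 0.003
```

Request:
drive_tool(
  series=[-1,6,0,0,0,0,0,-1,2,0,-20,0,0,0,-1,0,0,-45,0,0,0,-1,0,0,-50,0,0,0,-1,0,0,-50,0,0,0,-1,0,0,-20,0,0,0],
)

```text
t: 6.18
eef_pos: [0.5656, -0.239, 0.2606]
tool_rot: [0.003, 0.658, 0.753, 0.001]
contact_force: [0.7, -0.4, -0.4]
gripper_width: -0.002
```

Request:
drive_tool(
  series=[-1,30,-2,0,0,0,0,-1,45,-2,0,0,0,0,-1,45,-2,0,0,0,0,-1,45,-2,0,0,0,0,-1,45,-2,0,0,0,0,-1,45,-2,0,0,0,0,-1,45,-2,0,0,0,0,-1,45,-2,0,0,0,0,-1,45,-2,0,0,0,0,-1,45,-2,0,0,0,0,-1,45,-2,0,0,0,0,-1,40,0,0,0,0,0],
)

```text
t: 7.68
eef_pos: [0.4721, 0.2753, 0.2569]
tool_rot: [0.001, 0.658, 0.753, 0.001]
contact_force: [0.5, -0.7, -0.4]
gripper_width: -0.002
```

Request:
drive_tool(
  series=[-1,0,0,0,0,0,0.16,-1,0,0,0,0,0,0.155,-1,0,0,0,0,0,0,-1,0,0,0,0,0,0],
)

```text
t: 8.18
eef_pos: [0.4725, 0.2737, 0.256]
tool_rot: [0.0, 0.767, 0.642, 0.0]
contact_force: [-0.6, 0.2, -0.6]
gripper_width: 0.002
```

```bash
python3 -c "
from h import *
plan([.4725,.2883,.070],-.185+np.pi/2)"
```

```text
t 8.175 p [0.4725 0.2737 0.256 ] q [3.000e-04 7.669e-01 6.417e-01 4.000e-04] F [-0.6  0.2 -0.6] g 0.0018373199539865775 j [-0.13  0.33 -0.62  1.83  0.22  1.05 -1.01]
shift [ 14.4  -2.8 186. ] rot [ 0.001 -0.     0.008] shift in wanted axes [ 14.4  -2.7 186. ]
```

Request:
drive_tool(
  series=[-1,14.5,-2.5,30,0,0,0,-1,0,0,45,0,0,0,-1,0,0,45,0,0,0,-1,0,0,35,0,0,0,-1,0,0,20,0,0,0,-1,0,0,10,0,0,0,-1,0,0,4,0,0,0,-1,0,0,3,0,0,0,-1,0,0,3,0,0,0,-1,0,0,2,0,0,0,-1,0,0,2,0,0,0,-1,0,0,0,0,0,0],
)

```text
t: 9.68
eef_pos: [0.4731, 0.2889, 0.0566]
tool_rot: [0.0, 0.768, 0.641, 0.001]
contact_force: [1.2, 1.5, 2.6]
gripper_width: 0.003
```

Request:
drive_tool(
  series=[-1,0,0,1.5,0,0,0,-1,0,0,0,0,0,0,-1,0,0,0,0,0,0,-1,0,0,0,0,0,0,-1,0,0,0,0,0,0,-1,0,0,0,0,0,0,-1,0,0,0,0,0,0],
)

```text
t: 10.55
eef_pos: [0.4731, 0.289, 0.056]
tool_rot: [0.0, 0.768, 0.641, 0.001]
contact_force: [-0.0, -1.7, 12.7]
gripper_width: 0.002
```

Request:
drive_tool(
  series=[0,0,0,-15,0,0,0,0,0,-20,-35,0,0,0,0,0,-40,-45,0,0,0,0,0,-40,-45,0,0,0,0,0,0,-40,0,0,0],
)

```text
t: 11.18
eef_pos: [0.3704, 0.3067, 0.2362]
tool_rot: [0.0, 0.766, 0.643, -0.001]
contact_force: [1.7, 0.5, -0.3]
gripper_width: 0.499
```

```bash
python3 - <<'E'
from h import *
st(); d=cam('top');s=cam('side');w=cam('wrist')
a=cv2.resize(d['pixels'][160:290,165:295],(400,400),interpolation=cv2.INTER_CUBIC)
b=cv2.resize(s['pixels'][120:250,170:300],(400,400),interpolation=cv2.INTER_CUBIC)
cv2.imwrite('pics/open.png',np.hstack([a,b])); cv2.imwrite('pics/w1.png',w['pixels'])
E
```

```text
t 11.175 p [0.3704 0.3067 0.2362] q [ 2.000e-04  7.662e-01  6.426e-01 -9.000e-04] F [ 1.7  0.5 -0.3] g 0.49868304505715333 j [-0.23  0.24 -0.68  1.99  0.18  0.97 -1.17]
```

View pics/open.png

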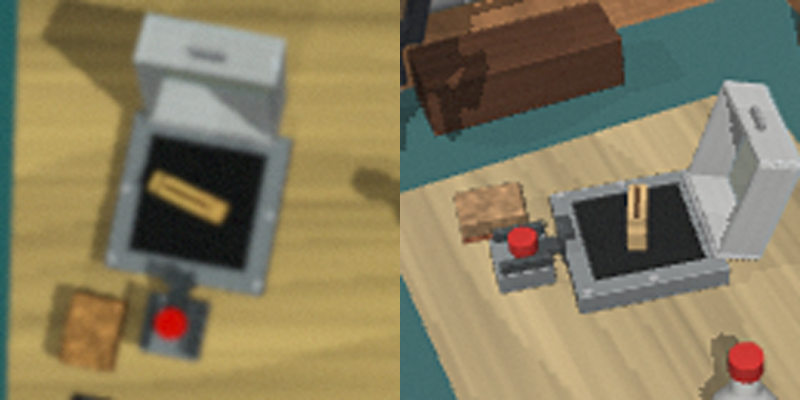

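```bash
cat > br.py <<'E'
from h import *
def bridge(d,box,zt):
    x0,y0,x1,y1=box; c=cv2.resize(d['pixels'][y0:y1,x0:x1],None,fx=8,fy=8,interpolation=cv2.INTER_CUBIC)
    h=cv2.cvtColor(c,cv2.COLOR_BGR2HSV); m=((h[...,2]>100)&(h[...,1]>60)&(h[...,0]>8)&(h[...,0]<30)).astype(np.uint8)
    m=cv2.morphologyEx(m,cv2.MORPH_CLOSE,np.ones((17,17)))
    ct=max(cv2.findContours(m,0,2)[0],key=cv2.contourArea)
    P=np.array([ray(d,(u+.5)/8-.5+x0,(v+.5)/8-.5+y0,zt)[:2] for u,v in ct[:,0]],np.float32)
    (c0,sz,_)=r=cv2.minAreaRect(P*1000); B=cv2.boxPoints(r); e=max((B[1]-B[0],B[2]-B[1]),key=np.linalg.norm)
    return np.array(c0)/1000,np.array(sz),np.arctan2(e[1],e[0])%np.pi
E
python3 - <<'E'
from br import *
d=cam('top')
for zt in(.05,.042): print(bridge(d,(210,211,242,238),zt))
s=cam('side');print('side',bridge(s,(236,174,256,204),.045))
for z in(.022,.05): print(proj(s,[.575,.274,z]))
plan([.578,.274,.056],1.1)
E
```

```text
(array([0.57519025, 0.27518436]), array([67.57823181, 19.35073471]), np.float32(1.1322622))
(array([0.57564288, 0.27630487]), array([68.04832458, 19.48524857]), np.float32(1.1322588))
side (array([0.57126239, 0.27531827]), array([105.49451447,  55.77870941]), np.float32(1.12214))
[246.64742325 192.61875625]
[246.21455805 185.34904934]
t 11.425 p [0.3738 0.3056 0.2343] q [ 2.000e-04  7.680e-01  6.405e-01 -6.000e-04] F [ 0.3 -0.2  0.6] g 0.5028349069371085 j [-0.22  0.25 -0.67  1.99  0.19  0.97 -1.17]
shift [  5.9 206.6 178.2] rot [-0.     0.001  0.29 ] shift in wanted axes [ 64.5 196.3 178.3]
```

Request:
drive_tool(
  series=[0,6,40,0,0,0,0,0,0,45,0,0,0,0,0,0,45,0,0,0,0,0,0,45,0,0,0,0,0,0,30,0,0,0,0,0,0,0,0,0,0,0.13,0,0,0,0,0,0,0.13,0,0,0,0,0,0,0,0,0,0,0,0,0,0],
)

```text
t: 12.55
eef_pos: [0.5764, 0.2753, 0.2337]
tool_rot: [-0.0, 0.844, 0.537, -0.001]
contact_force: [0.3, 0.2, -0.2]
gripper_width: 0.497
```

```bash
python3 - <<'E'
from h import *
plan([.576,.2757,.050],1.13)
w=cam('wrist'); cv2.imwrite('pics/w2.png',w['pixels'])
E
```

```text
t 12.55 p [0.5764 0.2753 0.2337] q [-1.000e-04  8.437e-01  5.368e-01 -1.000e-03] F [ 0.3  0.2 -0.2] g 0.4971707630202657 j [-0.18  0.49 -0.51  1.64  0.26  1.09 -1.19]
shift [  0.5  -0.3 183.7] rot [-0.001  0.002  0.003] shift in wanted axes [  0.2  -0.6 183.7]
```

View pics/w2.png

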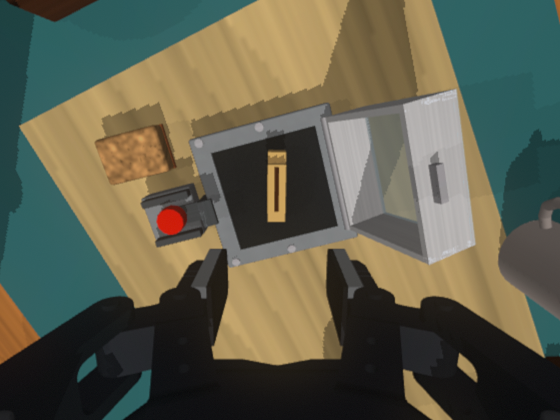

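Request:
drive_tool(
  series=[0,0,0,40,0,0,0,0,0,0,45,0,0,0,0,0,0,40,0,0,0,0,0,0,30,0,0,0,0,0,0,18,0,0,0,0,0,0,10,0,0,0,0,0,0,0,0,0,0,-1,0,0,0,0,0,0,-1,0,0,0,0,0,0,-1,0,0,0,0,0,0,-1,0,0,0,0,0,0,-1,0,0,0,0,0,0],
  force=25,
)

```text
t: 14.1
eef_pos: [0.5776, 0.276, 0.053]
tool_rot: [0.0, 0.844, 0.536, 0.001]
contact_force: [-1.1, -0.7, 7.3]
gripper_width: 0.184
```

Request:
drive_tool(
  series=[-1,0,0,0,0,0,0,-1,0,0,-10,0,0,0,-1,0,0,-30,0,0,0,-1,0,0,-50,0,0,0,-1,0,0,-50,0,0,0,-1,0,0,-50,0,0,0,-1,0,0,-20,0,0,0,-1,0,0,0,0,0,0],
)

```text
t: 15.1
eef_pos: [0.5772, 0.2758, 0.263]
tool_rot: [0.0, 0.844, 0.536, 0.001]
contact_force: [0.2, 0.1, -0.7]
gripper_width: 0.185
```

```bash
python3 - <<'E'
from h import *
plan([*g2w(0,-.003),.062],GY+np.pi/2)
w=cam('wrist'); t=cam('top')
b=cv2.resize(t['pixels'][195:285,350:480],None,fx=3.2,fy=3.2,interpolation=cv2.INTER_CUBIC)
im=np.zeros((420,800,3),np.uint8); im[:288,:416]=b; im[:,416:]=w['pixels'][:,90:474]
cv2.imwrite('pics/w3.png',im)
E
```

```text
t 15.1 p [0.5772 0.2758 0.263 ] q [2.000e-04 8.444e-01 5.357e-01 1.100e-03] F [ 0.2  0.1 -0.7] g 0.18494851986312882 j [-0.17  0.46 -0.52  1.61  0.24  1.14 -1.18]
shift [-449.6  192.8  200.5] rot [ 0.002 -0.001 -0.571] shift in wanted axes [-482.4  -80.4  201. ]
```

View pics/w3.png

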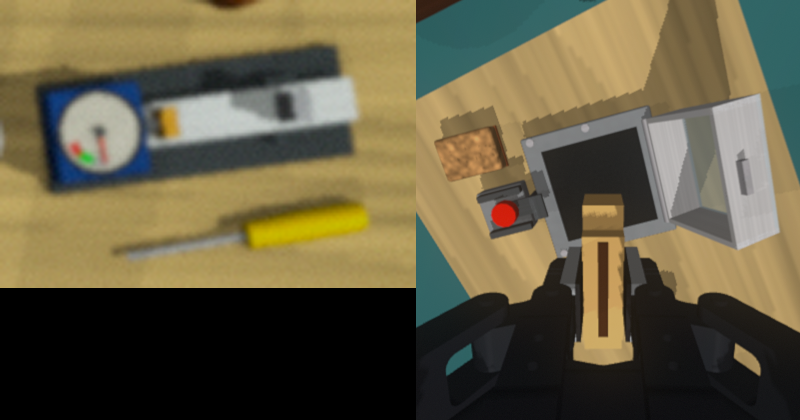

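Request:
drive_tool(
  series=[-1,0,0,0,0,0,-0.143,-1,0,0,0,0,0,-0.143,-1,0,0,0,0,0,-0.143,-1,0,0,0,0,0,-0.142,-1,0,0,0,0,0,0],
)

```text
t: 15.82
eef_pos: [0.5761, 0.2749, 0.2594]
tool_rot: [-0.001, 0.66, 0.751, -0.002]
contact_force: [-0.1, 0.0, 0.2]
gripper_width: 0.183
```

Request:
drive_tool(
  series=[-1,-25,-5,0,0,0,0,-1,-44,-7,0,0,0,0,-1,-44,-7,0,0,0,0,-1,-44,-7,0,0,0,0,-1,-44,-7,0,0,0,0,-1,-44,-7,0,0,0,0,-1,-44,-7,0,0,0,0,-1,-44,-7,0,0,0,0,-1,-44,-7,0,0,0,0,-1,-44,-7,0,0,0,0,-1,-40,-8,0,0,0,0,-1,-22,-7,0,0,0,0],
)

```text
t: 17.32
eef_pos: [0.5565, -0.2169, 0.2603]
tool_rot: [-0.001, 0.662, 0.75, -0.001]
contact_force: [0.3, -0.2, -0.4]
gripper_width: 0.179
```

Request:
drive_tool(
  series=[-1,0,0,50,0,0,0,-1,0,0,50,0,0,0,-1,0,0,40,0,0,0,-1,0,0,20,0,0,0,-1,0,0,0,0,0,0,-1,0,0,0,0,0,0],
)

```text
t: 18.08
eef_pos: [0.5588, -0.2143, 0.1032]
tool_rot: [0.001, 0.66, 0.752, 0.0]
contact_force: [1.0, 0.2, -0.3]
gripper_width: 0.183
```

```bash
python3 - <<'E'
from h import *
plan([*g2w(0,-.004),.063],GY+np.pi/2)
s=cam('side');w=cam('wrist')
b=cv2.resize(s['pixels'][270:400,270:395],(400,416),interpolation=cv2.INTER_CUBIC)
im=np.zeros((420,800,3),np.uint8); im[:416,:400]=b; im[:,400:]=w['pixels'][:,80:480]
cv2.imwrite('pics/w4.png',im)
E
```

```text
t 18.075 p [ 0.5588 -0.2143  0.1032] q [1.100e-03 6.595e-01 7.517e-01 5.000e-04] F [ 1.   0.2 -0.3] g 0.182530572213844 j [ 0.6   0.57 -0.45  1.84  0.34  0.8   0.11]
shift [ 0.1  1.8 40.2] rot [ 0.002  0.001 -0.001] shift in wanted axes [ 0.   1.9 40.2]
```

View pics/w4.png

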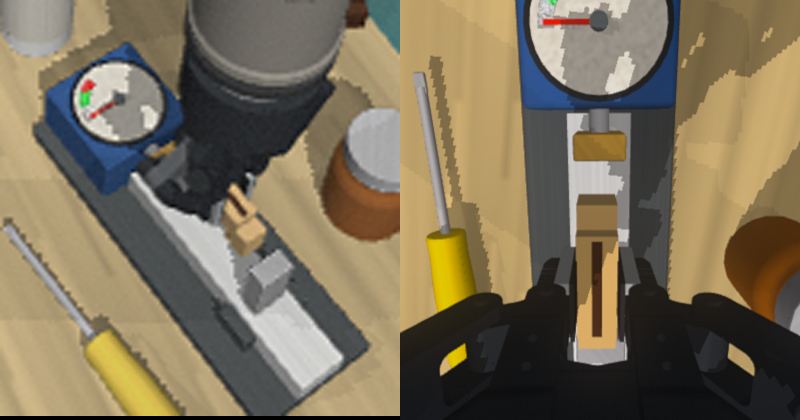

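Request:
drive_tool(
  series=[-1,0,0.5,20,0,0,0,-1,0,0,15,0,0,0,-1,0,0,5,0,0,0,-1,0,0,1,0,0,0,-1,0,0,0,0,0,0],
)

```text
t: 18.8
eef_pos: [0.5568, -0.2137, 0.061]
tool_rot: [-0.001, 0.659, 0.752, -0.001]
contact_force: [-6.3, 1.5, 11.2]
gripper_width: 0.182
```

Request:
drive_tool(
  series=[-1,0,0,1,0,0,0,-1,0,0,1,0,0,0,-1,0,0,0,0,0,0],
)

```text
t: 19.18
eef_pos: [0.5569, -0.2137, 0.061]
tool_rot: [-0.001, 0.659, 0.752, -0.002]
contact_force: [-12.4, 3.3, 28.1]
gripper_width: 0.18
```

Request:
drive_tool(
  series=[-1,0,0,-2,0,0,0,-1,0,0,-0.5,0,0,0,-1,0,0,0,0,0,0],
)

```text
t: 19.55
eef_pos: [0.5582, -0.2141, 0.0611]
tool_rot: [-0.0, 0.659, 0.752, -0.0]
contact_force: [-0.8, -0.3, 1.8]
gripper_width: 0.183
```

```bash
python3 - <<'E'
from h import *
plan([*g2w(0,-.004),.061],GY+np.pi/2)
w=cam('wrist');cv2.imwrite('pics/w5.png',w['pixels'])
E
```

```text
t 19.55 p [ 0.5582 -0.2141  0.0611] q [-1.000e-04  6.593e-01  7.518e-01 -0.000e+00] F [-0.8 -0.3  1.8] g 0.18332440990394253 j [ 0.58  0.63 -0.43  1.86  0.37  0.73  0.08]
shift [-0.2  2.4  0.1] rot [-0. -0. -0.] shift in wanted axes [-0.2  2.4  0.1]
```

View pics/w5.png

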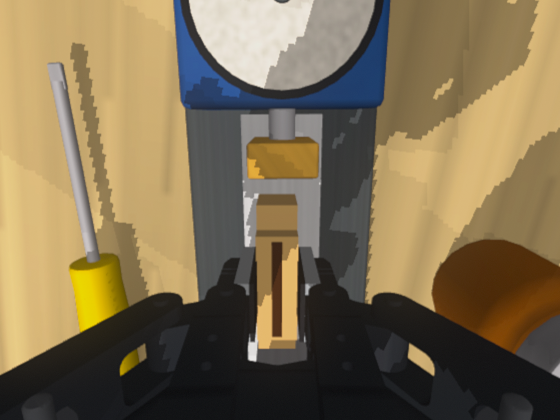

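Request:
drive_tool(
  series=[-1,0,1,-1,0,0,0,-1,0,1,0,0,0,0,-1,0,0,1,0,0,0,-1,0,0,0.5,0,0,0,-1,0,0,0,0,0,0,-0.4,0,0,0,0,0,0,-0.2,0,0,0,0,0,0,-0.1,0,0,0,0,0,0,-0.1,0,0,0,0,0,0],
)

```text
t: 20.72
eef_pos: [0.5601, -0.2138, 0.0607]
tool_rot: [-0.0, 0.659, 0.752, -0.0]
contact_force: [-0.4, -0.8, 0.3]
gripper_width: 0.449
```

Request:
drive_tool(
  series=[-0.1,0,0,-8,0,0,0,-0.1,0,0,-25,0,0,0,-0.1,0,0,-40,0,0,0,-0.1,0,0,-40,0,0,0,-0.1,0,0,0,0,0,0,-0.1,0,0,0,0,0,0],
)

```text
t: 21.48
eef_pos: [0.5598, -0.2139, 0.1738]
tool_rot: [-0.0, 0.659, 0.752, -0.0]
contact_force: [-0.2, 0.2, -0.1]
gripper_width: 0.45
```

```bash
python3 - <<'E'
from h import *
plan([*g2w(0,-.004),.061],GY+np.pi/2)
w=cam('wrist');cv2.imwrite('pics/w6.png',w['pixels'])
E
```

```text
t 21.475 p [ 0.5598 -0.2139  0.1738] q [-0.000e+00  6.593e-01  7.518e-01 -2.000e-04] F [-0.2  0.2 -0.1] g 0.4501480598698303 j [ 0.63  0.49 -0.49  1.79  0.28  0.94  0.16]
shift [ -0.2   0.8 112.8] rot [-0.  0. -0.] shift in wanted axes [ -0.2   0.8 112.8]
```

View pics/w6.png

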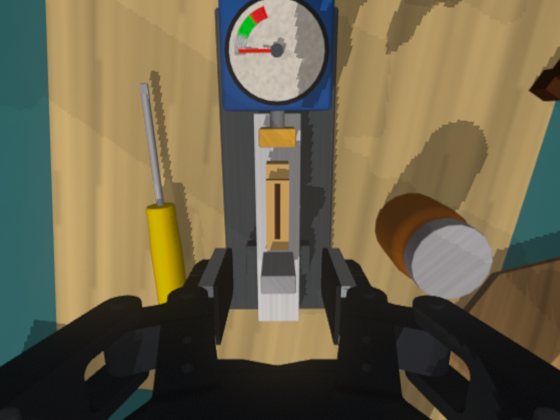

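Request:
drive_tool(
  series=[-1,-20,0.5,0,0,0,0,-1,-30,0,0,0,0,0,-1,-28,0,0,0,0,0,-1,0,0,0,0,0,0,-1,0,0,30,0,0,0,-1,0,0,40,0,0,0,-1,0,0,22,0,0,0,-1,0,0,10,0,0,0,-1,0,0,0,0,0,0],
)

```text
t: 22.65
eef_pos: [0.571, -0.291, 0.0718]
tool_rot: [-0.0, 0.659, 0.752, 0.0]
contact_force: [-0.5, 0.6, 0.4]
gripper_width: -0.002
```

```bash
cat > nd.py <<'E'
from h import *
def needle(n='wrist'):
    d=cam(n); h=cv2.cvtColor(d['pixels'],cv2.COLOR_BGR2HSV)
    m=((h[...,0]<8)|(h[...,0]>172))&(h[...,1]>130)&(h[...,2]>90)
    v,u=np.nonzero(m); P=np.array([w2g(ray(d,a,b,.055)) for a,b in zip(u,v)])-[0,.099]
    r=np.hypot(*P.T); k=(r<.040); P=P[k]; r=r[k]; a=np.arctan2(P[:,1],-P[:,0])
    print(n,'n',len(r),'r range',r.min().round(4),r.max().round(4))
    for lo,hi in((.006,.012),(.012,.018),(.018,.024),(.024,.03)):
        q=(r>lo)&(r<hi); print((lo,hi),q.sum(),a[q].mean().round(3) if q.any() else None, a[q].std().round(3) if q.any() else None)
    w=d['pixels']; return d
E
python3 - <<'E'
from nd import *
o=st();print('gauge',w2g(o['eef_pos']));needle('wrist');needle('top')
E
```

```text
t 22.65 p [ 0.571  -0.291   0.0718] q [-2.000e-04  6.592e-01  7.519e-01  0.000e+00] F [-0.5  0.6  0.4] g -0.0016704141485852802 j [ 0.68  0.67 -0.42  1.75  0.36  0.8   0.22]
gauge [ 0.00020587 -0.0817017 ]Traceback (most recent call last):
  File "<stdin>", line 2, in <module>
  File "nd.py", line 5, in needle
    v,u=np.nonzero(m); P=np.array([w2g(ray(d,a,b,.055)) for a,b in zip(u,v)])-[0,.099]
                         ~~~~~~~~~~~~~~~~~~~~~~~~~~~~~~~~~~~~~~~~~~~~~~~~~~~~^~~~~~~~~
ValueError: operands could not be broadcast together with shapes (0,) (2,)
```

```bash
python3 - <<'E'
from nd import *
needle('top');needle('side')
E
```

```text
top n 4 r range 0.0223 0.0258
(0.006, 0.012) 0 None None
(0.012, 0.018) 0 None None
(0.018, 0.024) 2 1.111 0.075
(0.024, 0.03) 2 1.059 0.039
side n 19 r range 0.0047 0.025
(0.006, 0.012) 2 0.005 0.049
(0.012, 0.018) 3 -0.045 0.038
(0.018, 0.024) 10 0.762 0.523
(0.024, 0.03) 3 1.08 0.093
```

Request:
drive_tool(
  series=[-1,6,0,0,0,0,0,-1,5,0,0,0,0,0,-1,4,0,0,0,0,0,-1,4,0,0,0,0,0,-1,3,0,0,0,0,0,-1,3,0,0,0,0,0,-1,0,0,0,0,0,0],
)

```text
t: 23.68
eef_pos: [0.568, -0.2688, 0.0725]
tool_rot: [0.002, 0.66, 0.751, -0.001]
contact_force: [1.3, -6.3, -0.2]
gripper_width: -0.003
```

Request:
drive_tool(
  series=[-1,2,0,0,0,0,0,-1,2,0,0,0,0,0,-1,2,0,0,0,0,0,-1,2,0,0,0,0,0,-1,2,0,0,0,0,0,-1,1,0,0,0,0,0,-1,1,0,0,0,0,0,-1,0,0,0,0,0,0],
)

```text
t: 24.68
eef_pos: [0.5664, -0.2576, 0.0725]
tool_rot: [0.002, 0.66, 0.751, -0.001]
contact_force: [1.2, -6.8, -0.7]
gripper_width: 0.001
```

```bash
sed -i 's/>130)&(h\[...,2\]>90/>90)\&(h[...,2]>70/; s/(.006,.012),(.012,.018)/(.005,.01),(.01,.014),(.014,.018)/' nd.py; python3 - <<'E'
from nd import *
o=st();print('gauge',w2g(o['eef_pos']));needle('side');needle('top')
E
```

```text
t 24.675 p [ 0.5664 -0.2576  0.0725] q [ 0.0021  0.66    0.7512 -0.0009] F [ 1.2 -6.8 -0.7] g 0.0008906671325812157 j [ 0.63  0.64 -0.42  1.8   0.36  0.78  0.16]
gauge [ 7.67012696e-05 -4.79836892e-02]
side n 27 r range 0.0033 0.0261
(0.005, 0.01) 4 0.159 0.181
(0.01, 0.014) 3 0.161 0.082
(0.014, 0.018) 3 0.094 0.086
(0.018, 0.024) 11 0.73 0.496
(0.024, 0.03) 4 1.045 0.1
top n 15 r range 0.0063 0.0278
(0.005, 0.01) 2 0.155 0.001
(0.01, 0.014) 2 0.152 0.0
(0.014, 0.018) 1 0.151 0.0
(0.018, 0.024) 5 0.73 0.476
(0.024, 0.03) 5 1.116 0.072
```

Request:
drive_tool(
  series=[-1,1,0,0,0,0,0,-1,1,0,0,0,0,0,-1,1,0,0,0,0,0,-1,1,0,0,0,0,0,-1,1,0,0,0,0,0,-1,0.5,0,0,0,0,0,-1,0,0,0,0,0,0,-1,0,0,0,0,0,0],
)

```text
t: 25.78
eef_pos: [0.5658, -0.2534, 0.0726]
tool_rot: [0.003, 0.66, 0.751, -0.001]
contact_force: [2.6, -10.6, -0.9]
gripper_width: 0.001
```

```bash
python3 - <<'E'
from nd import *
o=st();print('gauge',w2g(o['eef_pos']));needle('side');needle('top')
E
```

```text
t 25.775 p [ 0.5658 -0.2534  0.0726] q [ 0.0027  0.6604  0.7509 -0.0012] F [  2.6 -10.6  -0.9] g 0.0008540979385323365 j [ 0.63  0.64 -0.42  1.8   0.36  0.77  0.15]
gauge [-5.31640651e-05 -4.37675506e-02]
side n 19 r range 0.0033 0.0261
(0.005, 0.01) 3 0.474 0.028
(0.01, 0.014) 1 0.52 0.0
(0.014, 0.018) 2 0.534 0.004
(0.018, 0.024) 8 1.029 0.216
(0.024, 0.03) 4 1.045 0.1
top n 12 r range 0.0068 0.0278
(0.005, 0.01) 2 0.475 0.05
(0.01, 0.014) 2 0.61 0.049
(0.014, 0.018) 0 None None
(0.018, 0.024) 3 1.116 0.062
(0.024, 0.03) 5 1.116 0.072
```

Request:
drive_tool(
  series=[-1,1,0,0,0,0,0,-1,0.5,0,0,0,0,0,-1,0,0,0,0,0,0,-1,0,0,0,0,0,0,-1,-4,0,0,0,0,0,-1,-10,0,0,0,0,0,-1,-15,0,0,0,0,0,-1,0,0,-30,0,0,0,-1,0,0,-45,0,0,0,-1,0,0,-45,0,0,0,-1,0,0,0,0,0,0],
)

```text
t: 27.25
eef_pos: [0.5712, -0.2775, 0.196]
tool_rot: [0.004, 0.66, 0.752, 0.001]
contact_force: [-0.5, -0.3, -0.8]
gripper_width: 0.003
```

```bash
python3 - <<'E'
from nd import *
st();d=needle('side');t=needle('top');w=needle('wrist')
print([proj(w,[*g2w(0,y),.05]).round() for y in(.099,.01)])
a=cv2.resize(d['pixels'][275:400,270:395],(400,400),interpolation=cv2.INTER_CUBIC)
cv2.imwrite('pics/end.png',np.hstack([a,cv2.resize(w['pixels'],(400,300))]) if 0 else np.vstack([np.hstack([a,cv2.resize(t['pixels'][150:290,180:320],(400,400),interpolation=cv2.INTER_CUBIC)]),np.pad(w['pixels'][:200,100:500],((0,0),(0,400),(0,0)))]))
E
```

```text
t 27.25 p [ 0.5712 -0.2775  0.196 ] q [0.0035 0.6595 0.7517 0.0012] F [-0.5 -0.3 -0.8] g 0.002694113738067796 j [ 0.7   0.51 -0.48  1.69  0.27  1.    0.26]
side n 26 r range 0.0033 0.0261
(0.005, 0.01) 6 0.645 0.176
(0.01, 0.014) 2 0.623 0.103
(0.014, 0.018) 4 0.616 0.082
(0.018, 0.024) 9 0.99 0.231
(0.024, 0.03) 4 1.045 0.1
top n 10 r range 0.0081 0.0278
(0.005, 0.01) 1 0.809 0.0
(0.01, 0.014) 1 0.659 0.0
(0.014, 0.018) 0 None None
(0.018, 0.024) 3 1.116 0.062
(0.024, 0.03) 5 1.116 0.072Traceback (most recent call last):
  File "<stdin>", line 2, in <module>
  File "nd.py", line 5, in needle
    v,u=np.nonzero(m); P=np.array([w2g(ray(d,a,b,.055)) for a,b in zip(u,v)])-[0,.099]
                         ~~~~~~~~~~~~~~~~~~~~~~~~~~~~~~~~~~~~~~~~~~~~~~~~~~~~^~~~~~~~~
ValueError: operands could not be broadcast together with shapes (0,) (2,)
```

Request:
drive_tool(
  series=[-1,0,0,-30,0,0,0,-1,30,0,-10,0,0,0,-1,35,0,0,0,0,0,-1,0,0,0,0,0,0,-1,0,0,0,0,0,0],
)

```text
t: 28.02
eef_pos: [0.5598, -0.2124, 0.2306]
tool_rot: [-0.001, 0.659, 0.752, -0.001]
contact_force: [1.1, -0.4, 0.7]
gripper_width: 0.005
```

```bash
python3 - <<'E'
from nd import *
st();w=needle('wrist');d=needle('side');t=cam('top')
im=np.zeros((420,800,3),np.uint8); im[:,:400]=w['pixels'][:,80:480]; im[:400,400:]=cv2.resize(t['pixels'][150:290,180:320],(400,400),interpolation=cv2.INTER_CUBIC)
cv2.imwrite('pics/end.png',im)
E
```

```text
t 28.025 p [ 0.5598 -0.2124  0.2306] q [-8.000e-04  6.594e-01  7.518e-01 -6.000e-04] F [ 1.1 -0.4  0.7] g 0.005125361004242867 j [ 0.65  0.42 -0.51  1.74  0.24  1.04  0.19]
wrist n 185 r range 0.0044 0.0269
(0.005, 0.01) 22 0.542 0.098
(0.01, 0.014) 18 0.575 0.067
(0.014, 0.018) 21 0.578 0.052
(0.018, 0.024) 77 0.971 0.225
(0.024, 0.03) 44 1.069 0.093
side n 26 r range 0.0033 0.0261
(0.005, 0.01) 6 0.645 0.176
(0.01, 0.014) 2 0.623 0.103
(0.014, 0.018) 4 0.616 0.082
(0.018, 0.024) 9 0.99 0.231
(0.024, 0.03) 4 1.045 0.1
```

View pics/end.png

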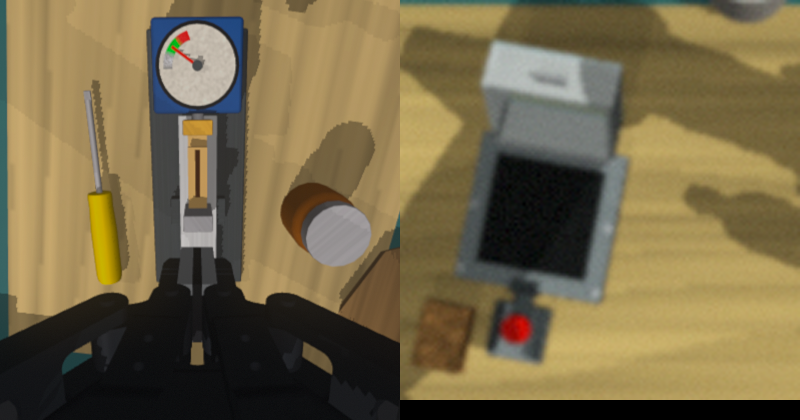

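The wrist view shows the bridge at (198,175), straight and nipped between jaw and anvil. The needle points from the hub at (198,65) into the green band. The top view shows the lid standing open and the sander where it was, so I'm handing in.

```bash
python3 -c "
from station import bot
print(bot.hand_in())"
```

```text
the job is handed in; nothing more can be done
None
```

I finished the task and handed it in at about 28 s of the 72 s allowed; the hand-in reports no verdict.

**What I did:**
- The steel jaw stood too narrow (about 63 mm), so I first pushed it open to about 87 mm.
- I pressed the button and the lid sprang open.
- I moved the bridge to the gauge and stood it on its feet, lengthwise between the jaws.
- I pushed the jaw shut from behind with closed fingers and backed off.

**Last checks after letting go:**
- **Needle:** it read about 0.57 rad from the wrist camera and 0.62 rad from the side camera. One coarse top-camera reading gave 0.66 to 0.81 rad from one pixel each. All lie inside the green band (0.4 to 0.9), but the cameras disagree by 0.05 rad or more.
- **Bridge:** in the last picture it stands in line with the jaws and nothing touches it.
- **Lid and bystanders:** the lid stands open. The screwdriver, jar and sanding block look unmoved. I did not measure the lid angle or any bystander shifts, and the glue bottle, mug, dark bridge and beam were not in the final crops.

**Forces higher than planned:**
- The button press reached about 13 N at the bottom of its travel.
- The tool read about 7 N, pushing up, while I was gripping the bridge in the fixture. The cause is unclear.
- I pressed the bridge onto the bed with up to about 28 N (31 N with the sideways part), then eased off and moved it 2 mm sideways before releasing it.
- While closing the jaw, the last reading was about 11 N at the tool. I took none during the final 1.5 mm, and most of that was jaw friction.

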